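# Uncouple the reference gauge from the press's pressure test point

### The job

The calibration check is over: take the reference pressure gauge off the test point. First shut the red-handled cock fully, so that the pressure is off; then release the quick coupling by drawing its sleeve fully back, pull the gauge straight out so that the sleeve snaps forward again, and lay the gauge gently, flat and dial up, on the mat inside the blue-edged tray, clear of its rim. Leave the cock shut and do not disturb the other things on the bench.

Things in the scene. Friction and masses are not known exactly. Their poses are not given: they have to be found in the camera images.
- cock_axis (a point): Point on the upright spindle of the cock (ball valve), level with its lever, 122 mm above the bench. Its axes are those of the whole test point: x points backwards, from coupling to feed pipe; y to the left when one looks along x; z up.
- cock_grip (a point): Point on the centre line of the red lever, 70 mm from the spindle, 122 mm above the bench. The grip is 15 mm thick, from 32 to 94 mm out from the spindle, free all round (feed pipe 35 mm below). Its x axis points outwards along the lever.
- cock (a joint): Angle of the red lever, rad: 0 = open (points back along the feed pipe, +x of cock_axis), 1.571 = shut, at its stop (square across, pointing to +y of cock_axis); from above it shuts anticlockwise. It starts open or up to 0.3 towards shut, takes about 0.15 N m and stays where it is left.
- sleeve_grip (a point): Centre of the coupling's knurled steel sleeve, on the coupling's level axis, 75 mm above the bench, 64.5 mm in front of the spindle; moves with the sleeve. A tube 33 mm across, 35 mm long (17.5 mm either way), with a raised rim 37 mm across on the 5 mm nearest the gauge. Its x axis points back to the block, the way it is drawn.
- sleeve (a joint): Travel of the sleeve, m: 0 = forward, 0.009 = fully back at its stop. Spring 5 N rising to 8 N. Above about 0.007 the lock lets go and a valve spring pushes the gauge 5 mm out in about half a second; it rests there in the bore, and its nipple keeps the sleeve back at 0.003 to 0.006 when let go. When the nipple is pulled right out, the sleeve snaps to 0.
- coupling_mouth (a point): Centre of the coupling's open front end, 83 mm in front of the spindle, 75 mm above the bench; x axis points back into the coupling. The gauge comes out along -x.
- gauge_center (a point): Centre of the round black gauge body, 62 mm across, 33 mm high, white dial up; plugged in it hangs on the coupling, 72.5 mm above the bench, 136 mm in front of the spindle, nothing below. 0.18 to 0.28 kg, balanced within 5 mm of here. z = dial's normal; +x runs along its stem to the nipple. Stem 2.5 mm above this centre. Grip the body across.
- gauge_tip (a point): End of the gauge's steel nipple (17 mm thick) on the stem's axis, 85 mm from gauge_center along +x; axes as gauge_center. Plugged in it is 32 mm inside coupling_mouth, 27 mm when it has popped out. A brass hexagon 25 mm across begins 35.5 mm from the tip.
- tray_in (a point): Centre of the rubber mat in the fixed galvanised tray with blue edge; the mat is 6 mm above the bench. Outside 230 mm along x, 190 mm along y; inside 224 by 184 mm; rim 27 mm above the bench. It stands left or right, the steel mould on the other side. Gauge flat on the mat: gauge_center 16.5 mm above this point.
- mould: Dark steel three-cell prism mould, fixed, 215 (x) by 175 (y) by 54 mm high; origin at the centre of its underside.
- jig: Loose steel compression jig, bystander, 56 by 56 mm, 96 mm high, 1.4 kg; origin at the centre of its underside.
- tin: Loose yellow tin, bystander, 54 mm across, 115 mm high; origin at the centre of its underside, z up.
- oil: Loose blue oil bottle, bystander, 58 mm across, 165 mm high; origin at the centre of its underside, z up.
- prism: Loose grey mortar prism lying on the bench, bystander, 160 (x) by 40 by 40 mm high; origin at the centre of its underside.
- stand: The fixed test point: a steel valve block 50 (x) by 42 (y) mm, top 97 mm above the bench, on a post and a grey foot 150 by 96 mm; feed pipe behind (+x), quick coupling jutting level out of its front (-x), gauge plugged into that. Origin on the bench under the cock's spindle; axes as cock_axis.
- gauge: The gauge again (its mass 0.18 to 0.28 kg): origin on the stem's axis at the middle of the dial, 2.5 mm above gauge_center; same axes.
- tray: The tray again: origin at the centre of its underside, on the bench; same axes as tray_in.
There are look-alikes about, which are no part of the job. Of the things that look like the gauge, the larger one is meant.

How it is judged:
On the way, in this order (a step that is already met when the one before it is completed fails the run):
1. the cock is shut (lever within about 10 degrees of its stop) with the gauge still coupled (value of joint cock above 1.4 rad and x of gauge_tip in the frame of coupling_mouth above 0.0295 m), for 0.1 s.
2. the sleeve is drawn back and the nipple has come free of the lock (value of joint sleeve above 0.0025 m and x of gauge_tip in the frame of coupling_mouth between 0.012 and 0.0282 m), for 0.1 s.
3. the nipple is out of the coupling and the sleeve has snapped forward (value of joint sleeve below 0.0015 m and x of gauge_tip in the frame of coupling_mouth below -0.002 m), for 0.1 s.
At the end, for the whole second after the job is handed in: Cock shut (above 1.4 rad); sleeve forward (under 1.5 mm); gauge released and at rest in the tray, dial up and flat (tilt under 0.1 rad, body down on the mat within 4.5 mm), its centre within 80 mm (x) and 60 mm (y) of the mat's centre (value of joint cock above 1.4 rad and value of joint sleeve below 0.0015 m and x of gauge_center in the frame of tray_in between -0.08 and 0.08 m and y of gauge_center in the frame of tray_in between -0.06 and 0.06 m and z of gauge_center in the frame of tray_in between 0.012 and 0.021 m and angle between gauge_center's own z axis and vertical below 0.1 rad and linear speed of gauge below 0.02 m/s); the robot touches nothing.
It fails at once if the gauge was uncoupled before the cock was shut, or the cock opened again (value of joint cock below 1.3 rad and x of gauge_tip in the frame of coupling_mouth below 0.029 m).
It fails at once if the gauge was dropped or banged into the tray (contact force between gauge and tray above 40 N).
It fails at once if the compression jig or the mortar prism was disturbed (distance of any of jig, prism from where it was at the start of the episode above 0.02 m).
It fails at once if the tin was disturbed (distance of tin from where it was at the start of the episode above 0.02 m or angle between tin's own z axis and vertical above 0.4 rad).
It fails at once if the oil bottle was disturbed (distance of oil from where it was at the start of the episode above 0.02 m or angle between oil's own z axis and vertical above 0.4 rad).
It also fails if it takes over 64 s, if anything falls off the work surface, if the arm or the gripper's body presses on something with over 40 N, if the wrist force passes 120 N, or if a joint passes its speed limit or range.

### The arm

A 6-joint arm with a two-finger parallel gripper is mounted at the origin on the work surface. World frame = base frame: x ahead of the robot, y to its left, z up, the work surface at z = 0. Lengths are in m, angles in rad, forces in N, time in s.
With the tool pointing down it reaches from about 0.275 to 0.85 m from the base axis. Payload 19 kg.
Tool frame: the origin (TCP) lies on the centre line of the jaws, within the pads' length; the fingertips stand 22 mm ahead of it and the grasp point (between the pads) lies 3 mm ahead of it; z points along the fingers, y is the direction in which the jaws open and shut (so a half turn about z gives the same grasp; the last joint's range is limited). The gripper opens to 85 mm and grips with 20 to 120 N. Pads are 22 mm wide; open, the fingers measure 114 mm over their backs; the gripper's body (76 mm by 85 mm) begins 54 mm behind the grasp point. The pads swing forward as they close: fully open they stand 13 mm farther back than shut.
Start: joints at [1.133, 0.15, 1.437, -0, 1.554, -0.134], TCP at [0.172, 0.549, 0.253] pointing down, gripper open.
Joint ranges: [-2.8, 2.8], [-0.68, 2.1], [0.12, 2.68], [-1.39, 4.53], [0.16, 2.79], [-2.81, 2.81]. Speed limits (rad/s): [1.89, 1.89, 2.22, 3.01, 3.01, 3.01].

### API

Orientations are given as a unit quaternion [w, x, y, z].
In Python, from plant import manip gives the robot as it stands.
- The arm moves only by the tool step_arm, never from a script. Its argument "increments" is a list of rows, each a list of 4 numbers: the shift along the tool's x, y, z normalised to -1 to 1, where 1 is 0.1 m, then the turn about the tool's z normalised to -1 to 1, where 1 is 360 degrees. A call has 1 to 12 rows; each row is the pose to reach, as a shift and turn from the pose commanded when the call began, along the tool's axes at that moment, turning the shorter way round; what a row does not reach only later rows make up. A row lasts 1/12 s, in which the tool goes at most 41.7 mm and 7.16 degrees, less where a joint would pass 70% of its speed; a pose out of reach is approached as far as the arm can. A call with a number of a shift or a turn outside -1 to 1 is refused whole. A call with a gripper value outside its range is refused whole. "claw" is the closure, from -1 (fully open) to 1 (shut), set as the call begins (left out, the last holds). The fingers move at their own pace and stop on an object; the grip force is fixed at half the most. Time passes only in rows, so rows that repeat a pose let the fingers close. It gives the time, the measured TCP pose, the force and the opening at its end, in the units of the state.
- manip.observe(): the state, without advancing time (a new reading comes with each control period).
- manip.camera(name): name is "side" or "top" or "wrist"; returns the picture (400x640x3 uint8, blue, green, red); there is no depth.
- manip.camera_params(name): a dict with "K" (3x3 intrinsics, pixels), "camera_from_world" (4x4, takes a point from world to camera coordinates). Camera axes: x right, y down, z forward; pixel columns grow to the right and rows downward; lengths in m; the calibration is good to about 2 mm. A picture is of the moment at which its call begins: read the wrist's pose just before it. camera_params takes no time and is no camera call; for the wrist camera it gives the pose at the moment of the call.
- manip.finish_job(): hands the job in, once; it reports no verdict.
The state is a dict: "clock": time; "qpos": joint angles; "dq": joint speeds; "effort": joint torques, N m; "tcp_pos": TCP position; "orientation": TCP orientation; "contact_force": force on the tool from outside, world axes, zero at the start; "wrist_torque": the same for the moment, N m; "width": opening from 0.0 (shut) to 1.0 (fully open).
Only numpy, scipy, OpenCV 4.12 (cv2) and the standard library are available. Lean on these libraries where they do the work, as an engineer would, in place of code of your own. Each camera call takes 0.05 s, during which the arm holds its last target.

## Working session

There is one attempt and no reset: what is moved stays moved. The work goes in short steps, Python scripts to look and compute and a tool call to move; the robot and the scene stay as the last step left them, time stands still between calls to the robot, and variables do not carry over. Pictures are saved under pics/ and viewed, and the job is handed in when it is done.

Besides the shell and the picture viewer there is one more tool, called after ">>>" in YAML: its name, and indented under it one key for each argument. step_arm: Moves the arm, as the interface text tells. Scaled input: -1 to 1 covers 0.1 m each way for a shift and 360 degrees each way for a turn. Its arguments: {"type":"object","properties":{"increments":{"type":"array"},"claw":{"type":"number"}},"required":["increments"]}

```bash
ls; mkdir -p pics; python3 - <<'E'
from plant import manip
import cv2,numpy as np
print(manip.observe())
for n in ["side","top","wrist"]:
    p=manip.camera_params(n); print(n,np.round(p["K"],1).tolist(),np.round(p["camera_from_world"],4).tolist())
    cv2.imwrite(f"pics/{n}0.png",manip.camera(n))
E
```

```text
pics
{'clock': 0.0, 'qpos': array([ 1.13298026e+00,  1.50965950e-01,  1.43801132e+00,  2.69726864e-05,
        1.55377994e+00, -1.33983102e-01]), 'dq': array([ 0.00013867,  0.0010864 , -0.00085907, -0.00050065, -0.00048641,
       -0.00158934]), 'effort': array([ 1.09138570e-02, -7.13054109e+01, -5.70897961e+01,  7.96077911e-04,
        8.34817300e-03, -1.16847750e-05]), 'tcp_pos': array([0.17194095, 0.5484719 , 0.25269667]), 'orientation': array([-1.77150901e-04,  1.51333027e-01,  9.88482663e-01, -5.54838118e-04]), 'contact_force': array([ 0.07568552, -0.32442472, -0.14159512]), 'wrist_torque': array([-0.02108398,  0.00325029, -0.02595758]), 'width': 0.9976619474646027}
side [[388.0, 0.0, 322.0], [0.0, 388.0, 199.1], [0.0, 0.0, 1.0]] [[0.8057, -0.5921, 0.0152, -0.4599], [-0.3989, -0.5615, -0.725, 0.2884], [0.4378, 0.5781, -0.6886, 0.7895], [0.0, 0.0, 0.0, 1.0]]
top [[404.9, 0.0, 321.7], [0.0, 404.9, 189.6], [0.0, 0.0, 1.0]] [[-0.0094, -0.9997, -0.0212, 0.0216], [-0.992, 0.012, -0.1253, 0.5313], [0.1255, 0.0199, -0.9919, 1.0635], [0.0, 0.0, 0.0, 1.0]]
wrist [[299.8, 0.0, 318.7], [0.0, 299.8, 198.8], [0.0, 0.0, 1.0]] [[0.2991, 0.9542, -0.0004, -0.5753], [0.9096, -0.285, 0.3023, -0.0389], [0.2883, -0.0907, -0.9532, 0.38], [0.0, 0.0, 0.0, 1.0]]
```

View pics/top0.png

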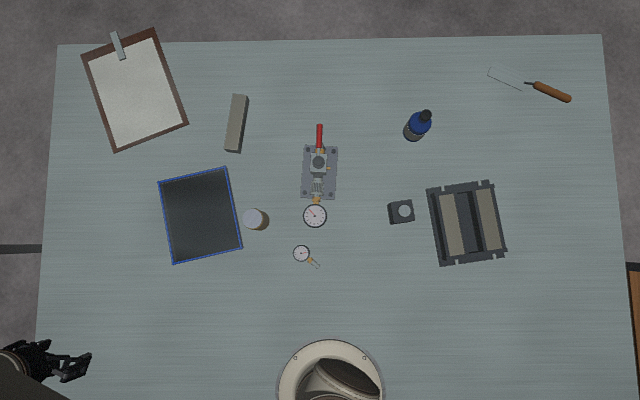

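View pics/side0.png

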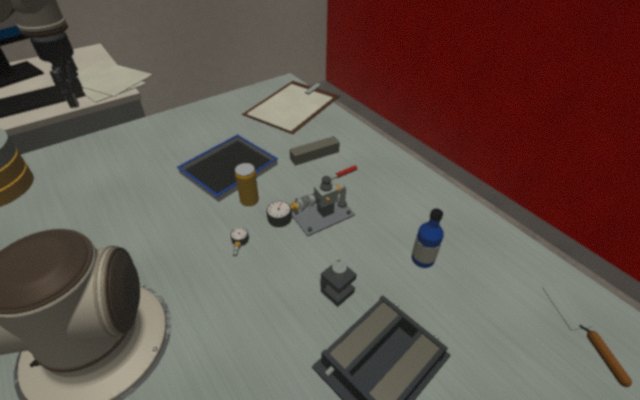

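View pics/wrist0.png

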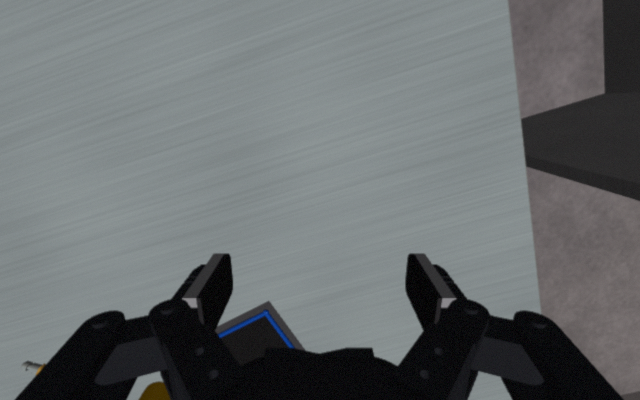

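```bash
cat > h.py <<'E'
import cv2,numpy as np
from plant import manip
def ray(n,uv,z,p=None):
    p=p or manip.camera_params(n); K=np.array(p["K"]);T=np.array(p["camera_from_world"])
    R=T[:3,:3];c=-R.T@T[:3,3]; d=R.T@np.linalg.solve(K,[uv[0],uv[1],1]); return c+d*(z-c[2])/d[2]
def proj(n,X,p=None):
    p=p or manip.camera_params(n); K=np.array(p["K"]);T=np.array(p["camera_from_world"])
    q=K@(T[:3,:3]@np.array(X)+T[:3,3]); return q[:2]/q[2]
E
python3 - <<'E'
from h import *
t=cv2.imread("pics/top0.png"); s=cv2.imread("pics/side0.png")
a=cv2.resize(t[110:280,230:430],None,fx=4,fy=4,interpolation=cv2.INTER_CUBIC)[:600]
cv2.imwrite("pics/c1.png",cv2.resize(t[115:275,240:400],(600,600),interpolation=cv2.INTER_CUBIC))
cv2.imwrite("pics/c2.png",cv2.resize(s[140:260,220:380],(800,600),interpolation=cv2.INTER_CUBIC))
hsv=cv2.cvtColor(t,cv2.COLOR_BGR2HSV)
red=(((hsv[...,0]<8)|(hsv[...,0]>172))&(hsv[...,1]>150)&(hsv[...,2]>60)).astype(np.uint8)
n,l,st,c=cv2.connectedComponentsWithStats(red)
for i in range(1,n):
    if st[i,4]>15: print("red",st[i],c[i]); r=cv2.minAreaRect(np.argwhere(l==i)[:,::-1].astype(np.float32)); print(r)
bl=((hsv[...,0]>105)&(hsv[...,0]<125)&(hsv[...,1]>120)&(hsv[...,2]>70)).astype(np.uint8)
bl[:,330:]=0
P=np.argwhere(bl)[:,::-1].astype(np.float32); P=P[(P[:,1]>150)&(P[:,1]<280)]
r=cv2.minAreaRect(P);print("tray",r,len(P))
for q in cv2.boxPoints(r): print(q,ray("top",q,.027).round(4))
E
```

```text
red [317 124   5  24 106] [318.99056604 135.33962264]
((319.0, 135.5), (23.0, 4.0), 90.0)
tray ((198.49998474121094, 215.00001525878906), (85.86903381347656, 71.46895599365234), 78.50343322753906) 559
[154.9252  180.04912] [0.5644 0.4761 0.027 ]
[224.96027 165.8047 ] [0.6018 0.2827 0.027 ]
[242.07477 249.95091] [0.3714 0.2317 0.027 ]
[172.0397 264.1953] [0.3353 0.42   0.027 ]
```

View pics/c1.png

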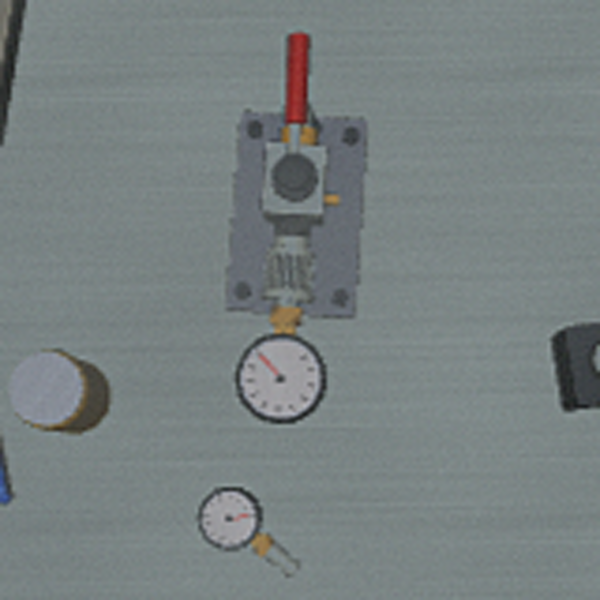

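View pics/c2.png

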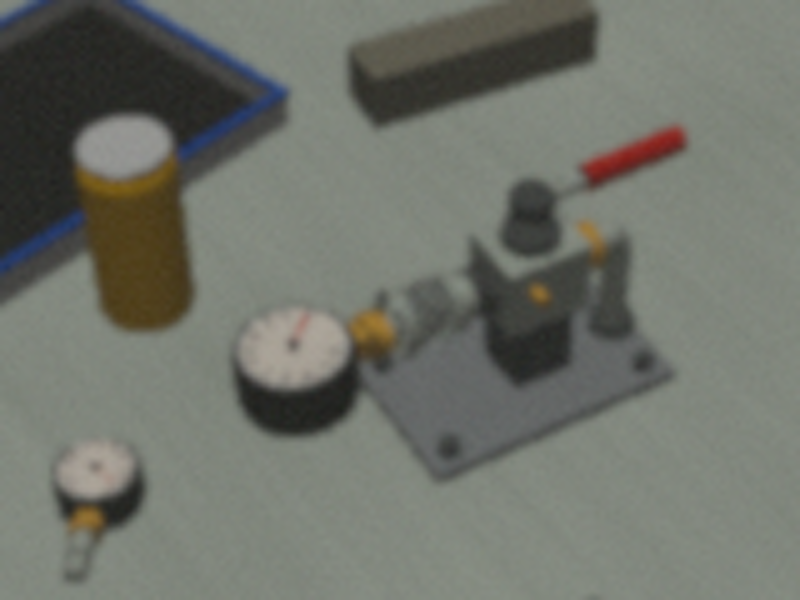

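```bash
python3 - <<'E'
from h import *
f=lambda u,v:(240+(u+.5)/3.75-.5,115+(v+.5)/3.75-.5)
g=lambda u,v:(220+(u+.5)/5-.5,140+(v+.5)/5-.5)
G=ray("top",f(281,378),.089); print("gauge",G, "side",ray("side",g(294,345),.089))
L0=ray("top",f(296.5,123),.122);L1=ray("top",f(299,33),.127);print("lever",L0,L1, "side tip",ray("side",g(684,137),.122),ray("side",g(588,176),.122))
print("spindle top",ray("top",f(295,177),.140),ray("side",g(531,188),.14))
print("foot corners",[ray("top",f(*q),.008).round(4).tolist() for q in [(245,110),(367,118),(355,318),(226,310)]])
print("sleeve",ray("top",f(290,272),.0915))
print("tin", ray("top",f(46,390),.115),ray("side",g(125,147),.115))
print("tray centre from corners")
E
```

```text
gauge [0.45823301 0.03370038 0.089     ] side [0.45960265 0.03074849 0.089     ]
lever [0.62764832 0.02077159 0.122     ] [0.68847509 0.01842811 0.127     ] side tip [0.69116291 0.01471283 0.122     ] [0.63049134 0.0187179  0.122     ]
spindle top [0.5871683  0.02158444 0.14      ] [0.58799768 0.01118437 0.14      ]
foot corners [[0.6648, 0.0624, 0.008], [0.6574, -0.0291, 0.008], [0.5069, -0.0181, 0.008], [0.514, 0.0771, 0.008]]
sleeve [0.53060728 0.02691749 0.0915    ]
tin [0.45030121 0.18914228 0.115     ] [0.45244349 0.18374357 0.115     ]
tray centre from corners
```

```bash
cat >> h.py <<'E'
def tool():
    o=manip.observe(); w,x,y,z=o["orientation"]
    from scipy.spatial.transform import Rotation as Ro
    return o,Ro.from_quat([x,y,z,w]).as_matrix()
def plan(target,yawy=None,pos=None):
    """increments (in units) to go to target TCP, tool y at world yaw yawy deg"""
    o,R=tool(); d=R.T@(np.array(target)-(o["tcp_pos"] if pos is None else pos))
    t=0
    if yawy is not None:
        cur=np.degrees(np.arctan2(R[1,1],R[0,1])); t=-((yawy-cur+180)%360-180)/360
    print("shift/0.1",(d/.1).round(4),"turn/360",round(t,4),"tcp",o["tcp_pos"].round(4),"clock",round(o["clock"],2))
E
python3 - <<'E'
from h import *
o,R=tool(); p=manip.camera_params("wrist");T=np.array(p["camera_from_world"])
c=-T[:3,:3].T@T[:3,3]; print("cam in tool",R.T@(c-o["tcp_pos"]),"\n",(R.T@T[:3,:3].T).round(3))
plan([.55,.03,.32],85)
E
```

```text
cam in tool [ 0.07786038  0.00051219 -0.12102525] 
 [[ 0.    -0.953 -0.302]
 [ 1.    -0.     0.001]
 [-0.001 -0.302  0.953]]
shift/0.1 [-5.1584 -3.8175 -0.6689] turn/360 -0.0345 tcp [0.172  0.5485 0.2528] clock 0.15
```

>>> step_arm:
  increments:
    - [-0.3,-0.22,-0.1,0]
    - [-0.65,-0.48,-0.3,0]
    - [-1,-0.74,-0.5,0]
    - [-1,-0.74,-0.67,0]
  claw: 1

```text
clock: 0.48
tcp_pos: [0.2469, 0.4449, 0.3203]
orientation: [0.0, 0.152, 0.988, -0.001]
contact_force: [1.1, 0.6, -0.7]
width: 0.453
```

>>> step_arm:
  increments:
    - [-0.33,-0.24,0,0]
    - [-0.66,-0.49,0,0]
    - [-1,-0.74,0,0]

```text
clock: 0.73
tcp_pos: [0.3186, 0.3466, 0.3204]
orientation: [0.0, 0.151, 0.989, 0.0]
contact_force: [1.6, 0.5, -0.0]
width: 0.006
```

>>> step_arm:
  increments:
    - [-0.33,-0.24,0,0]
    - [-0.66,-0.49,0,0]
    - [-1,-0.74,0,0]

```text
clock: 0.98
tcp_pos: [0.3918, 0.2461, 0.3203]
orientation: [0.0, 0.151, 0.989, 0.0]
contact_force: [1.5, 0.8, 0.4]
width: -0.001
```

>>> step_arm:
  increments:
    - [-0.33,-0.24,0,0]
    - [-0.66,-0.49,0,0]
    - [-1,-0.74,0,0]

```text
clock: 1.23
tcp_pos: [0.4648, 0.1459, 0.3204]
orientation: [0.0, 0.151, 0.988, 0.0]
contact_force: [0.2, 1.0, 0.4]
width: -0.002
```

>>> step_arm:
  increments:
    - [-0.33,-0.24,0,-0.0173]
    - [-0.66,-0.49,0,-0.0345]
    - [-1,-0.74,0,-0.0345]
    - [-1,-0.74,0,-0.0345]

```text
clock: 1.57
tcp_pos: [0.5401, 0.0423, 0.319]
orientation: [-0.001, 0.045, 0.999, -0.001]
contact_force: [0.8, 0.0, 0.4]
width: -0.001
```

```bash
python3 - <<'E'
from h import *
import pickle
p=manip.camera_params("wrist"); im=manip.camera("wrist"); cv2.imwrite("pics/w1.png",im); pickle.dump(p,open("w1.pkl","wb"))
cv2.imwrite("pics/w1c.png",cv2.resize(im[0:300,170:470],(600,600),interpolation=cv2.INTER_CUBIC))
plan([.55,.03,.32],85)
E
```

```text
shift/0.1 [-0.1227 -0.1313 -0.0092] turn/360 -0.0006 tcp [0.539  0.0442 0.3191] clock 1.62
```

View pics/w1.png

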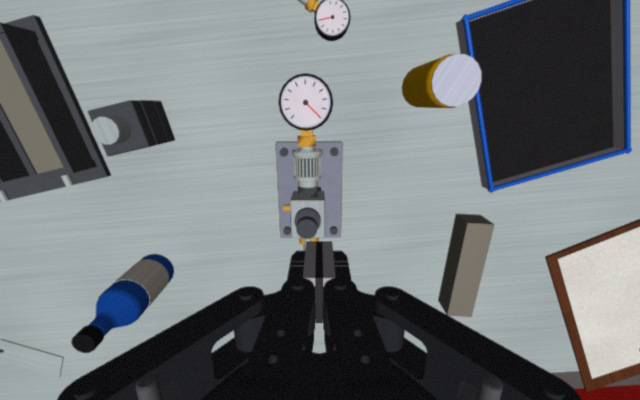

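View pics/w1c.png

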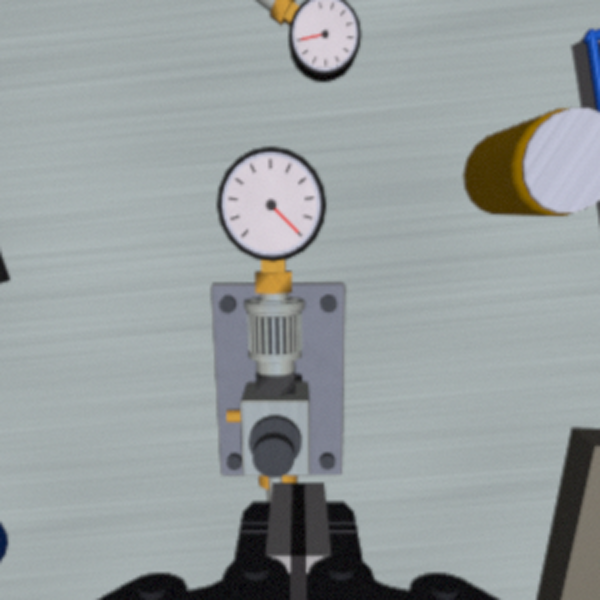

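```bash
python3 - <<'E'
from h import *
import pickle
p=pickle.load(open("w1.pkl","rb"))
f=lambda u,v:(170+(u+.5)/2-.5,(v+.5)/2-.5)
R=lambda u,v,z: ray("wrist",f(u,v),z,p)
im=cv2.imread("pics/w1.png")
print("gauge",R(271,204,.089))
F=[R(212,283,.008),R(346,283,.008),R(342,474,.008),R(221,474,.008)]
for z in F: print(z.round(4))
print("foot centre",np.mean(F,0))
print("hex",R(273.5,281,.0875),"sleeve rim L/R",R(245,310,.075),R(302,310,.075),"back",R(249,355,.075),R(300,355,.075))
print("knob top",R(275.5,458,.14),R(274,435,.125))
print("small gauge",R(325,34,.03))
# tray corners, outer
for q in [(465,18),(491,189),(629,150)]: print("tray",ray("wrist",q,.027,p).round(4))
E
```

```text
gauge [0.45904658 0.03506897 0.089     ]
[ 0.5077 -0.0158  0.008 ]
[0.5163 0.0793 0.008 ]
[0.6644 0.0664 0.008 ]
[ 0.6558 -0.0285  0.008 ]
foot centre [0.58602807 0.02532686 0.008     ]
hex [0.5014945  0.03204553 0.0875    ] sleeve rim L/R [0.51869225 0.01229524 0.075     ] [0.52182064 0.04694316 0.075     ] back [0.54689916 0.01150084 0.075     ] [0.54976164 0.04322074 0.075     ]
knob top [0.59012373 0.02611065 0.14      ] [0.58247898 0.02549301 0.125     ]
small gauge [0.36450375 0.07499969 0.03      ]
tray [0.3796 0.2355 0.027 ]
tray [0.6004 0.2847 0.027 ]
tray [0.5611 0.4688 0.027 ]
```

```bash
cat >> h.py <<'E'
S=np.array([.594,.0228]); YAW=np.radians(-4.95); EX=np.array([np.cos(YAW),np.sin(YAW)]); EY=np.array([-EX[1],EX[0]])
def W(x,y,z): 
    q=S+x*EX+y*EY; return np.array([q[0],q[1],z])
def instand(P): d=np.array(P[:2])-S; return np.array([d@EX,d@EY])
E
python3 - <<'E'
from h import *
plan(W(.068,-.036,.132),85.05)
for th in np.linspace(0,1.571,9):
    d=.0075+.011*abs(np.sin(th))+.0145*abs(np.cos(th)); r=.066
    print(round(th,2),np.round([r*np.cos(th)+d*np.sin(th),r*np.sin(th)-d*np.cos(th)],4))
E
```

```text
shift/0.1 [-1.2525 -0.5186  1.869 ] turn/360 -0.0007 tcp [0.539  0.0442 0.3191] clock 1.62
0.0 [ 0.066 -0.022]
0.2 [ 0.0694 -0.0105]
0.39 [0.0706 0.0021]
0.59 [0.0691 0.0153]
0.79 [0.0647 0.0286]
0.98 [0.0572 0.0412]
1.18 [0.0467 0.0521]
1.37 [0.0336 0.0606]
1.57 [0.0185 0.066 ]
```

>>> step_arm:
  increments:
    - [-0.33,-0.13,0,-0.0007]
    - [-0.66,-0.26,0,-0.0007]
    - [-1,-0.4,0,-0.0007]
    - [-1,-0.5,0.2,-0.0007]

```text
clock: 1.95
tcp_pos: [0.6375, -0.0122, 0.3019]
orientation: [0.002, 0.042, 0.999, -0.0]
contact_force: [-0.7, 0.3, -0.6]
width: 0.005
```

>>> step_arm:
  increments:
    - [-0.25,-0.02,0.2,0]
    - [-0.25,-0.02,0.55,0]
    - [-0.25,-0.02,0.9,0]
    - [-0.25,-0.02,1,0]

```text
clock: 2.28
tcp_pos: [0.6557, -0.0142, 0.1946]
orientation: [-0.004, 0.041, 0.999, 0.0]
contact_force: [0.1, 0.8, -0.6]
width: -0.001
```

```bash
python3 - <<'E'
from h import *
plan(W(.068,-.036,.132),85.05)
p=manip.camera_params("wrist"); cv2.imwrite("pics/w2.png",manip.camera("wrist"))
E
```

```text
shift/0.1 [-0.0381 -0.0453  0.6253] turn/360 0.0006 tcp [ 0.6557 -0.0142  0.1946] clock 2.28
```

View pics/w2.png

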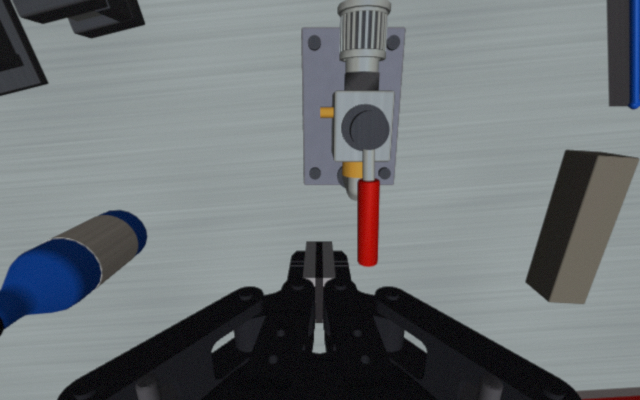

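```bash
python3 - <<'E'
from h import *
for q in [(368,182),(367.5,262)]: print("lever",instand(ray("wrist",q,.122)).round(4))
print("knob",instand(ray("wrist",(364.5,126),.135)),"rim",[instand(ray("wrist",q,.075)).round(4) for q in [(337,11),(391,11),(345,55),(382,55)]])
o,R=tool(); print("tcp",instand(o["tcp_pos"]), "tip proj", proj("wrist",o["tcp_pos"]+R[:,2]*.022),proj("wrist",o["tcp_pos"]+R[:,2]*.035))
F=[instand(ray("wrist",q,.008)).round(4) for q in [(302,28),(405,28),(393,184),(304,185)]];print("foot",F)
E
```

```text
lever [0.0363 0.0021]
lever [0.0963 0.0049]
knob [-0.00098351 -0.00402019] rim [array([-0.0764, -0.0184]), array([-0.0766,  0.0198]), array([-0.0481, -0.0119]), array([-0.0482,  0.0154])]
tcp [ 0.06470125 -0.03154357] tip proj [317.45385717 256.61426641] [317.52610952 245.60730948]
foot [array([-0.0804, -0.0466]), array([-0.0809,  0.0479]), array([0.0667, 0.0483]), array([ 0.0682, -0.0463])]
```

>>> step_arm:
  increments:
    - [-0.03,-0.05,0.35,0]
    - [-0.03,-0.05,0.62,0]
    - [-0.03,-0.05,0.62,0]

```text
clock: 2.58
tcp_pos: [0.6586, -0.0199, 0.1352]
orientation: [-0.003, 0.041, 0.999, 0.0]
contact_force: [-1.7, -0.8, -1.1]
width: -0.001
```

```bash
python3 - <<'E'
from h import *
o,R=tool(); print(instand(o["tcp_pos"]),o["tcp_pos"],o["contact_force"])
i0=instand(o["tcp_pos"])
for th in np.linspace(0,1.571,9):
    d=.0075+.011*abs(np.sin(th))+.0145*abs(np.cos(th)); r=.066
    q=np.array([r*np.cos(th)+d*np.sin(th),r*np.sin(th)-d*np.cos(th)])
    print(round(th,2),"tool inc",(R.T@(W(*q,o["tcp_pos"][2])-o["tcp_pos"])/.1).round(3))
E
```

```text
[ 0.06803872 -0.03696421] [ 0.65859545 -0.01989716  0.13520801] [-1.66860993 -0.84548672 -1.07331051]
0.0 tool inc [0.02 0.15 0.  ]
0.2 tool inc [-0.015  0.264  0.   ]
0.39 tool inc [-0.027  0.39  -0.   ]
0.59 tool inc [-0.013  0.523  0.   ]
0.79 tool inc [0.031 0.656 0.   ]
0.98 tool inc [0.105 0.782 0.001]
1.18 tool inc [0.21  0.891 0.001]
1.37 tool inc [0.341 0.977 0.002]
1.57 tool inc [0.492 1.032 0.003]
```

>>> step_arm:
  increments:
    - [0.02,0.08,0,0]
    - [0.02,0.15,0,0]
    - [0,0.21,0,0]
    - [-0.015,0.26,0,0]
    - [-0.02,0.32,0,0]
    - [-0.025,0.39,0,0]
    - [-0.02,0.46,0,0]
    - [-0.01,0.52,0,0]
    - [0.01,0.59,0,0]
    - [0.03,0.65,0,0]
    - [0.06,0.72,0,0]
    - [0.1,0.78,0,0]

```text
clock: 3.58
tcp_pos: [0.6563, 0.0588, 0.1381]
orientation: [-0.0, 0.041, 0.999, -0.0]
contact_force: [0.8, -3.0, 0.2]
width: 0.002
```

>>> step_arm:
  increments:
    - [0.05,0.06,0,0]
    - [0.1,0.11,0,0]
    - [0.16,0.15,0,0]
    - [0.22,0.19,0,0]
    - [0.28,0.22,0,0]
    - [0.34,0.24,0,0]
    - [0.37,0.24,0,0]
    - [0.37,0.24,0,0]

```text
clock: 4.25
tcp_pos: [0.621, 0.0854, 0.1385]
orientation: [-0.0, 0.041, 0.999, 0.0]
contact_force: [0.1, -0.4, 0.1]
width: 0.0
```

```bash
python3 - <<'E'
from h import *
o,R=tool(); print(instand(o["tcp_pos"]),o["contact_force"],o["clock"])
t=manip.camera("top")
cv2.imwrite("pics/t2.png",np.hstack([cv2.resize(t[115:275,240:400],(600,600),interpolation=cv2.INTER_CUBIC)]))
cv2.imwrite("pics/w3.png",manip.camera("wrist"))
E
```

```text
[0.02150796 0.06465801] [ 0.09673359 -0.36736976  0.05485168] 4.25
```

View pics/w3.png

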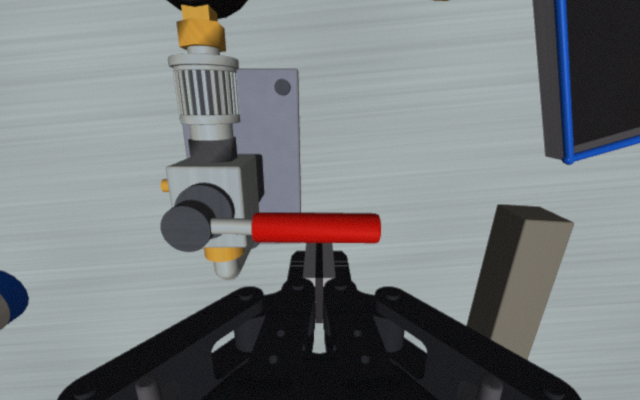

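```bash
python3 - <<'E'
from h import *
a,b=[instand(ray("wrist",q,.122)) for q in [(255,228),(380,228.5)]]; print(a,b,np.arctan2(*(b-a)[::-1]))
print("sleeve",[instand(ray("wrist",q,.075)).round(4) for q in [(169,62),(238,62),(182,120),(234,120)]])
E
```

```text
[0.0033122  0.03332179] [0.00336849 0.09538692] 1.5698892991117803
sleeve [array([-0.0777, -0.0197]), array([-0.0778,  0.0192]), array([-0.046 , -0.0166]), array([-0.0462,  0.0143])]
```

>>> step_arm:
  increments:
    - [0.01,0,0,0]
    - [0.02,0,0,0]
    - [0.02,0,0,0]
    - [0.02,0,0,0]

```text
clock: 4.68
tcp_pos: [0.6198, 0.0851, 0.1383]
orientation: [0.0, 0.041, 0.999, -0.0]
contact_force: [2.4, 0.2, -0.4]
width: 0.001
```

>>> step_arm:
  increments:
    - [0.01,0,0,0]
    - [0.02,0,0,0]
    - [0.02,0,0,0]

```text
clock: 4.93
tcp_pos: [0.6193, 0.0851, 0.1385]
orientation: [0.002, 0.041, 0.999, -0.0]
contact_force: [19.1, -0.3, -6.5]
width: -0.0
```

>>> step_arm:
  increments:
    - [-0.06,0,0,0]
    - [-0.12,0,-0.1,0]
    - [-0.12,0,-0.45,0]
    - [-0.12,0,-0.8,0]
    - [0.2,-0.2,-0.9,0]
    - [0.5,-0.45,-0.9,0]
    - [0.8,-0.6,-0.9,0]
    - [0.8,-0.6,-0.9,0]
  claw: 1

```text
clock: 5.6
tcp_pos: [0.529, 0.0307, 0.2287]
orientation: [-0.001, 0.042, 0.999, -0.0]
contact_force: [-1.4, 0.6, -0.1]
width: 0.001
```

```bash
python3 - <<'E'
from h import *
o,R=tool(); print(instand(o["tcp_pos"]),o["tcp_pos"])
cv2.imwrite("pics/w4.png",manip.camera("wrist"))
E
```

```text
[-0.06542513  0.00223831] [0.52901202 0.03067525 0.22870896]
```

View pics/w4.png

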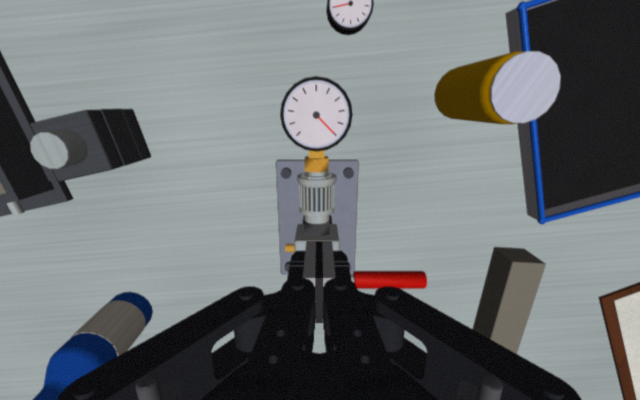

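```bash
python3 - <<'E'
from h import *
im=cv2.imread("pics/w4.png")
cv2.imwrite("pics/w4c.png",cv2.resize(im[70:240,270:370],(470,799),interpolation=cv2.INTER_CUBIC)[:600])
hsv=cv2.cvtColor(im,cv2.COLOR_BGR2HSV); g=cv2.cvtColor(im,cv2.COLOR_BGR2GRAY)
m=(g<70).astype(np.uint8); m[150:]=0
n,l,st,c=cv2.connectedComponentsWithStats(m)
i=[i for i in range(1,n) if 275<st[i,0]<290 and st[i,2]>50][0]
P=np.argwhere(l==i)[:,::-1]; h=cv2.convexHull(P.astype(np.int32)); e=cv2.fitEllipse(h); print("outer ellipse",e,st[i])
w=(g>170).astype(np.uint8); n,l,st,c=cv2.connectedComponentsWithStats(w)
for i in range(1,n):
    if 275<st[i,0]<300 and st[i,4]>1000 and st[i,2]<80: e=cv2.fitEllipse(cv2.convexHull(np.argwhere(l==i)[:,::-1].astype(np.int32))); print("dial",e, instand(ray("wrist",e[0],.089)),instand(ray("wrist",e[0],.086)))
E
```

```text
outer ellipse ((315.9570007324219, 113.48738861083984), (70.87890625, 73.51174926757812), 177.68077087402344) [281  77  71  73 464]
dial ((315.81475830078125, 113.62445831298828), (63.57093811035156, 65.80513000488281), 0.2920518219470978) [-0.1330378   0.00124215] [-0.1329452   0.00121622]
```

View pics/w4c.png

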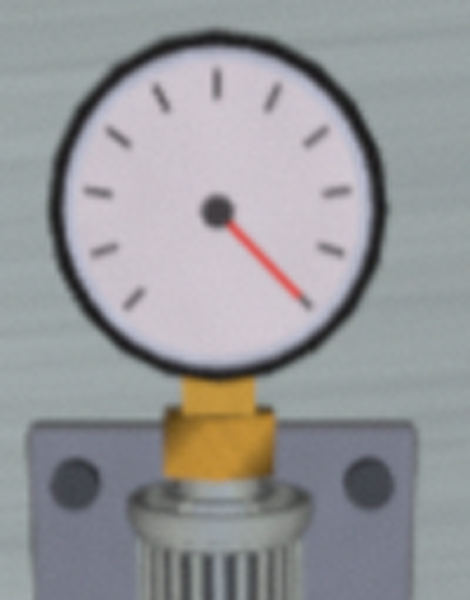

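```bash
sed -i 's/^S=np.array(\[.594,.0228\])/S=np.array([.5969,.0238])/' h.py; python3 - <<'E'
from h import *
f=lambda u,v:(240+(u+.5)/3.75-.5,115+(v+.5)/3.75-.5)
g=lambda u,v:(220+(u+.5)/5-.5,140+(v+.5)/5-.5)
# knob top: top cam, side cam
for z in (.12,.13,.14,.15,.16): print(z,"top",instand(ray("top",f(295,177),z)).round(4),"side",instand(ray("side",g(531,190),z)).round(4))
o,R=tool(); print(instand(o["tcp_pos"]))
plan(W(-.0635,0,.16),85.05)
E
```

```text
0.12 top [-0.0056 -0.0021] side [0.0042 0.0052]
0.13 top [-0.0076 -0.0026] side [-0.0022 -0.0047]
0.14 top [-0.0095 -0.003 ] side [-0.0086 -0.0146]
0.15 top [-0.0114 -0.0035] side [-0.015  -0.0245]
0.16 top [-0.0134 -0.0039] side [-0.0214 -0.0344]
[-0.06609268  0.00183098]
shift/0.1 [-0.0256 -0.0182  0.69  ] turn/360 0.0004 tcp [0.5312 0.0313 0.229 ] clock 5.65
```

```bash
python3 - <<'E'
from h import *
im=cv2.imread("pics/w3.png")
cv2.imwrite("pics/w3c.png",cv2.resize(im[40:290,120:320],(480,600),interpolation=cv2.INTER_CUBIC))
E
```

```text
(no output)
```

View pics/w3c.png

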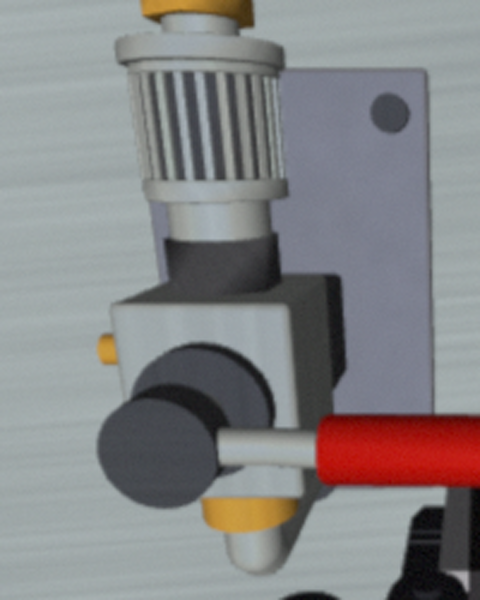

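>>> step_arm:
  increments:
    - [-0.03,-0.02,0.2,0]
    - [-0.03,-0.02,0.45,0]
    - [-0.03,-0.02,0.7,0]
    - [-0.03,-0.02,0.8,0]
    - [-0.03,-0.02,0.8,0]
    - [-0.03,-0.02,0.8,0]
  claw: -1

```text
clock: 6.15
tcp_pos: [0.5363, 0.0301, 0.1488]
orientation: [-0.0, 0.041, 0.999, -0.0]
contact_force: [-0.2, 0.2, 1.2]
width: 0.85
```

```bash
python3 - <<'E'
from h import *
plan(W(-.0635,0,.083),85.05)
cv2.imwrite("pics/w5.png",manip.camera("wrist"))
o,R=tool();print(o["width"],R.round(4).tolist())
E
```

```text
shift/0.1 [ 0.0254 -0.0105  0.6577] turn/360 0.0006 tcp [0.5363 0.0301 0.1488] clock 6.15
0.9249937077795005 [[-0.9966, 0.0823, 0.001], [0.0823, 0.9966, -0.0002], [-0.001, -0.0001, -1.0]]
```

View pics/w5.png

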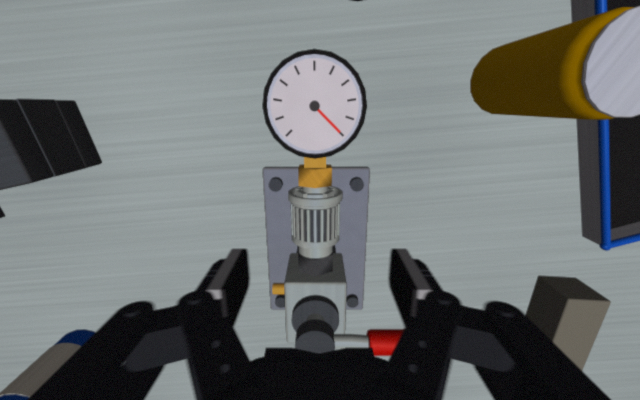

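```bash
python3 - <<'E'
from h import *
im=cv2.imread("pics/w5.png")
cv2.imwrite("pics/w5c.png",cv2.resize(im[150:350,230:400],(510,600),interpolation=cv2.INTER_CUBIC))
for q in [(289.5,200),(341.5,200),(294,228),(338,228)]: print(instand(ray("wrist",q,.075)))
print("gauge",instand(ray("wrist",(314.8,103.5),.089)))
o,R=tool(); print("tcp",instand(o["tcp_pos"]))
E
```

```text
[-0.07529118 -0.01834542]
[-0.07542602  0.01728092]
[-0.05452388 -0.01569899]
[-0.05463876  0.01537219]
gauge [-0.13837432 -0.00085368]
tcp [-0.06063146  0.0010165 ]
```

View pics/w5c.png

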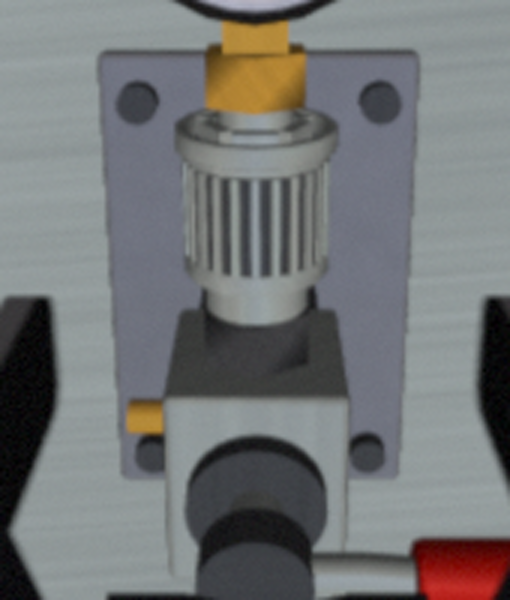

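```bash
python3 - <<'E'
from h import *
for n,q,z in [("rim back top",(315.5,150+172/3),.0925),("rim back side",(289.8,150+160/3),.075),("sleeve back top",(315.5,150+290/3),.0915),("sleeve back side",(293,150+272/3),.075),("hex front",(315.3,150+108/3),.0865)]: print(n,instand(ray("wrist",q,z)).round(4))
E
```

```text
rim back top [-0.0762 -0.0004]
rim back side [-0.0729 -0.0182]
sleeve back top [-0.0483 -0.0004]
sleeve back side [-0.0447 -0.0166]
hex front [-0.0884 -0.0006]
```

>>> step_arm:
  increments:
    - [0.015,-0.014,0.25,0]
    - [0.015,-0.014,0.5,0]
    - [0.015,-0.014,0.66,0]
    - [0.015,-0.014,0.66,0]
    - [0.015,-0.014,0.66,0]

```text
clock: 6.62
tcp_pos: [0.5348, 0.0287, 0.0834]
orientation: [0.0, 0.041, 0.999, -0.0]
contact_force: [-0.4, -0.3, -0.1]
width: 1.002
```

```bash
python3 - <<'E'
from h import *
o,R=tool(); print(instand(o["tcp_pos"]),o["tcp_pos"],o["contact_force"])
E
```

```text
[-0.06232725 -0.0004907 ] [0.53476287 0.02868912 0.08340697] [-0.38268932 -0.28448939 -0.13157683]
```

Close on the sleeve.

>>> step_arm:
  increments:
    - [0,0,0,0]
    - [0,0,0,0]
    - [0,0,0,0]
    - [0,0,0,0]
    - [0,0,0,0]
    - [0,0,0,0]
    - [0,0,0,0]
    - [0,0,0,0]
  claw: 1

```text
clock: 7.28
tcp_pos: [0.5344, 0.0279, 0.0833]
orientation: [0.0, 0.041, 0.999, -0.001]
contact_force: [-4.5, -7.1, 10.7]
width: 0.371
```

>>> step_arm:
  increments:
    - [-0.02,0,0,0]
    - [-0.04,0,0,0]
    - [-0.06,0,0,0]
    - [-0.08,0,0,0]
    - [-0.09,0,0,0]
    - [-0.09,0,0,0]

```text
clock: 7.78
tcp_pos: [0.5432, 0.0272, 0.0832]
orientation: [-0.0, 0.041, 0.999, -0.001]
contact_force: [-8.7, -6.0, 13.4]
width: 0.373
```

```bash
python3 - <<'E'
from h import *
o,R=tool(); print(instand(o["tcp_pos"]),o["tcp_pos"],o["contact_force"])
cv2.imwrite("pics/w6.png",manip.camera("wrist"))
E
```

```text
[-0.05379623 -0.00126309] [0.54319542 0.0271835  0.08324629] [-8.6684065  -6.02406985 13.36348498]
```

View pics/w6.png

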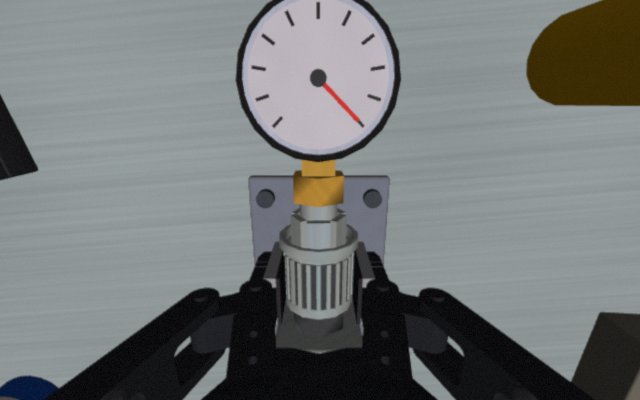

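>>> step_arm:
  increments:
    - [-0.01,0,0,0]
    - [-0.015,0,0,0]
    - [-0.015,0,0,0]
    - [-0.015,0,0,0]
    - [-0.015,0,0,0]
    - [-0.015,0,0,0]
    - [-0.015,0,0,0]
    - [-0.015,0,0,0]

```text
clock: 8.5
tcp_pos: [0.5435, 0.0272, 0.0832]
orientation: [-0.001, 0.041, 0.999, -0.001]
contact_force: [-19.7, -6.8, 19.8]
width: 0.37
```

```bash
python3 - <<'E'
from h import *
o,R=tool(); print(instand(o["tcp_pos"]),o["tcp_pos"],o["contact_force"])
im=manip.camera("wrist");cv2.imwrite("pics/w7.png",im)
a=cv2.imread("pics/w5.png")
def dial(im,z=.089):
    g=cv2.cvtColor(im,cv2.COLOR_BGR2GRAY); w=(g>165).astype(np.uint8); n,l,st,c=cv2.connectedComponentsWithStats(w)
    for i in range(1,n):
        if st[i,4]>3000 and st[i,2]<200: e=cv2.fitEllipse(cv2.convexHull(np.argwhere(l==i)[:,::-1].astype(np.int32))); print(st[i],e,instand(ray("wrist",e[0],z)))
dial(im)
E
```

```text
[-0.05350964 -0.00122377] [0.54348433 0.02719794 0.08315506] [-19.66997227  -6.79647334  19.82323659]
[  243     0   151   147 16809] ((317.9227294921875, 65.69511413574219), (149.9957275390625, 161.63377380371094), 0.985089123249054) [-0.14403525 -0.00122099]
```

View pics/w7.png

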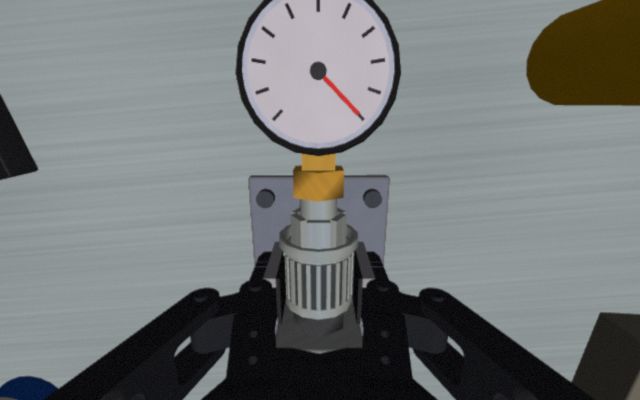

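>>> step_arm:
  increments:
    - [0.01,0,0,0]
    - [0.01,0,0,0]
    - [0.01,0,0,0]
    - [0.01,0,0,0]
    - [0.01,0,0,0]

```text
clock: 8.97
tcp_pos: [0.5434, 0.0272, 0.0833]
orientation: [-0.0, 0.041, 0.999, -0.001]
contact_force: [-9.3, -6.7, 13.5]
width: 0.372
```

```bash
python3 - <<'E'
from h import *
im=manip.camera("wrist");cv2.imwrite("pics/w8.png",im)
for f in (6,7,8):
    g=cv2.imread(f"pics/w{f}.png",0)[45:105,290:345]; m=(g<75).astype(np.uint8); n,l,st,c=cv2.connectedComponentsWithStats(m); i=1+np.argmax(st[1:,4]); q=c[i]+[290,45]; print(f,q,st[i,4],instand(ray("wrist",q,.088)))
o,R=tool(); print(o["contact_force"])
E
```

```text
6 [317.99489796  77.59693878] 196 [-0.14026698 -0.00118862]
7 [317.91542289  70.41791045] 201 [-0.14265895 -0.00122481]
8 [317.97058824  70.76470588] 204 [-0.14254421 -0.00120467]
[-9.51629828 -6.5273238  13.44302979]
```

>>> step_arm:
  increments:
    - [0,0,0,0]
    - [0,0,0,0]
    - [0,0,0,0]
    - [0,0,0,0]
    - [0,0,0,0]
    - [0,0,0,0]
  claw: -1

```text
clock: 9.52
tcp_pos: [0.5437, 0.0279, 0.0823]
orientation: [-0.0, 0.041, 0.999, -0.0]
contact_force: [0.4, -0.4, 1.1]
width: 1.0
```

```bash
python3 - <<'E'
from h import *
o,R=tool(); print(instand(o["tcp_pos"]),o["contact_force"],o["width"])
for h in (.009,.015,.022,.028,.035): print(h,[proj("wrist",o["tcp_pos"]+R@[.011,y,h]).round(1).tolist() for y in (-.0425,0,.0425)])
cv2.imwrite("pics/w9.png",manip.camera("wrist"))
E
```

```text
[-0.05337261 -0.00049506] [ 0.43784997 -0.38447933  1.06239599] 1.0004448033832558
0.009 [[228.9, 249.3], [317.3, 249.3], [405.7, 249.3]]
0.015 [[232.3, 243.8], [317.3, 243.7], [402.4, 243.7]]
0.022 [[236.0, 237.8], [317.4, 237.8], [398.8, 237.7]]
0.028 [[238.9, 233.1], [317.4, 233.0], [395.9, 233.0]]
0.035 [[242.0, 227.9], [317.5, 227.9], [392.9, 227.9]]
```

View pics/w9.png

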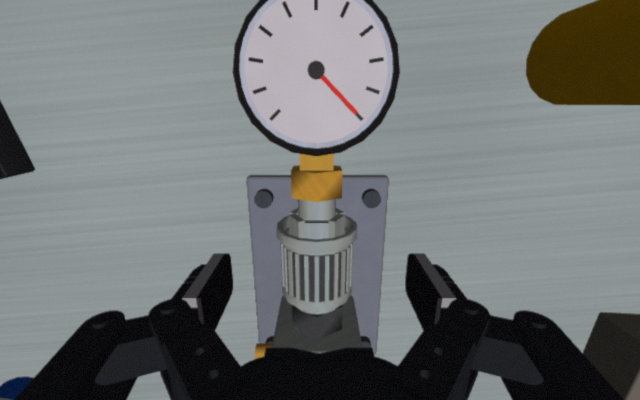

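>>> step_arm:
  increments:
    - [0.2,-0.005,0,0]
    - [0.4,-0.005,0,0]
    - [0.6,-0.005,0,0]
    - [0.8,-0.005,0,0]
    - [0.87,-0.005,0.06,0]
    - [0.87,-0.005,0.08,0]
    - [0.87,-0.005,0.08,0]

```text
clock: 10.15
tcp_pos: [0.4573, 0.0345, 0.074]
orientation: [0.0, 0.041, 0.999, -0.0]
contact_force: [-0.8, 0.3, 0.9]
width: 1.001
```

```bash
python3 - <<'E'
from h import *
o,R=tool(); print(instand(o["tcp_pos"]),o["tcp_pos"],o["contact_force"],o["width"])
cv2.imwrite("pics/w10.png",manip.camera("wrist"))
E
```

```text
[-0.13999167 -0.00136827] [0.45731239 0.0345162  0.07397183] [-0.75095448  0.30767037  0.89223415] 1.0005959406778604
```

View pics/w10.png

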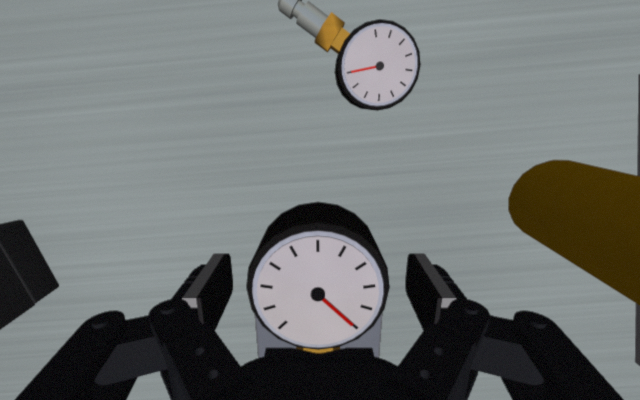

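>>> step_arm:
  increments:
    - [0,0,0,0]
    - [0,0,0,0]
    - [0,0,0,0]
    - [0,0,0,0]
    - [0,0,0,0]
    - [0,0,0,0]
    - [0,0,0,0]
  claw: 1

```text
clock: 10.78
tcp_pos: [0.4575, 0.0344, 0.0745]
orientation: [0.001, 0.041, 0.999, -0.0]
contact_force: [4.8, -1.9, 1.0]
width: 0.709
```

```bash
python3 - <<'E'
from h import *
o,R=tool(); print(instand(o["tcp_pos"]),o["tcp_pos"],o["contact_force"],o["wrist_torque"],o["width"])
cv2.imwrite("pics/w11.png",manip.camera("wrist"))
E
```

```text
[-0.13984365 -0.00143108] [0.45745443 0.03444086 0.07454391] [ 4.76960109 -1.86106356  1.00629785] [-0.21517598 -0.92889302 -0.00623208] 0.709316833885186
```

View pics/w11.png

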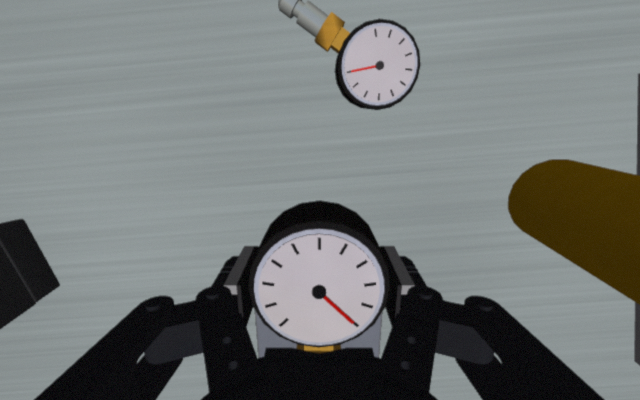

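>>> step_arm:
  increments:
    - [0.03,0,0,0]
    - [0.06,0,0,0]
    - [0.09,0,0,0]
    - [0.12,0,0,0]

```text
clock: 11.17
tcp_pos: [0.4445, 0.0356, 0.0741]
orientation: [-0.0, 0.041, 0.999, -0.0]
contact_force: [-0.1, -1.2, -1.8]
width: 0.711
```

>>> step_arm:
  increments:
    - [0.05,0,0,0]
    - [0.1,0,0,0]
    - [0.15,0,0,0]
    - [0.2,0,0,0]
    - [0.25,0,0,0]
    - [0.3,0,0,0]
    - [0.35,0,0,0]
    - [0.35,0,0,0]

```text
clock: 11.83
tcp_pos: [0.4092, 0.0385, 0.0743]
orientation: [-0.0, 0.041, 0.999, -0.0]
contact_force: [0.4, -0.6, -1.8]
width: 0.709
```

```bash
python3 - <<'E'
from h import *
o,R=tool(); print(instand(o["tcp_pos"]),o["tcp_pos"],o["contact_force"],o["wrist_torque"],o["width"])
t=manip.camera("top"); s=manip.camera("side"); cv2.imwrite("pics/w12.png",manip.camera("wrist"))
cv2.imwrite("pics/t12.png",cv2.resize(t[115:275,240:400],(600,600),interpolation=cv2.INTER_CUBIC))
cv2.imwrite("pics/s12.png",cv2.resize(s[140:260,220:380],(800,600),interpolation=cv2.INTER_CUBIC))
E
```

```text
[-0.18828349 -0.00152201] [0.40918741 0.03852997 0.07428645] [ 0.40842436 -0.58080071 -1.83546183] [ 0.06647085 -0.03622601 -0.02280303] 0.7090939029435153
```

View pics/s12.png

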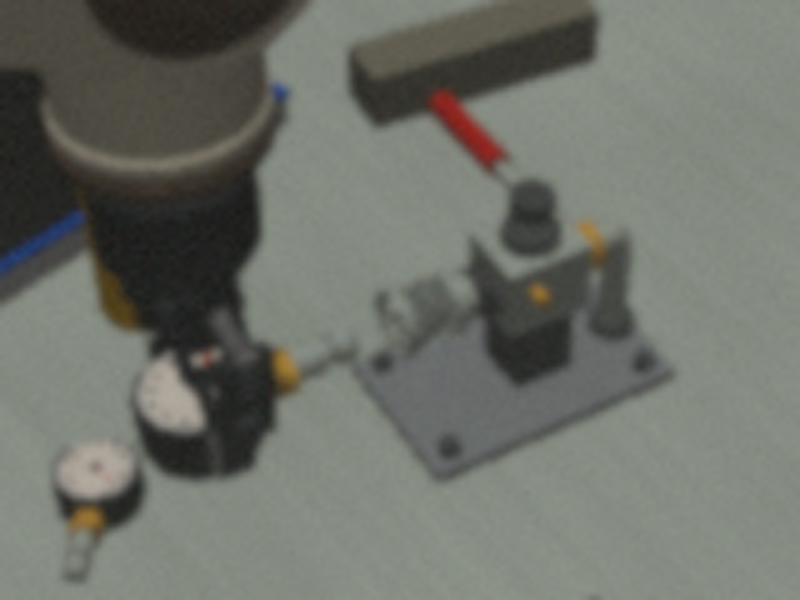

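View pics/t12.png

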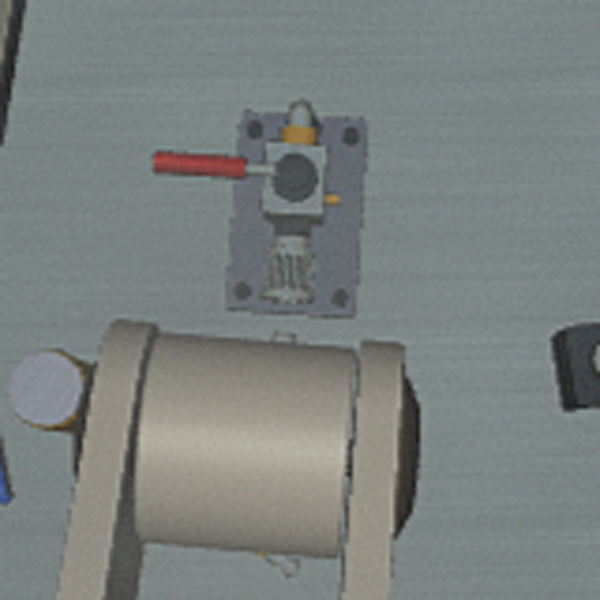

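>>> step_arm:
  increments:
    - [0,0,-0.2,0]
    - [0,0,-0.5,0]
    - [0,0,-0.8,0]
    - [0,0,-1,0]
    - [0,0,-1,0]

```text
clock: 12.4
tcp_pos: [0.4118, 0.0383, 0.1783]
orientation: [0.003, 0.041, 0.999, -0.0]
contact_force: [1.3, 1.0, -2.4]
width: 0.711
```

```bash
python3 - <<'E'
from h import *
plan([.4411,.3457,.19],97.6+5)
t=manip.camera("top");cv2.imwrite("pics/t13.png",t)
w=manip.camera("wrist");cv2.imwrite("pics/w13.png",w)
E
```

```text
shift/0.1 [-0.0389  3.0877 -0.1172] turn/360 -0.0481 tcp [0.4118 0.0383 0.1783] clock 12.4
```

View pics/w13.png

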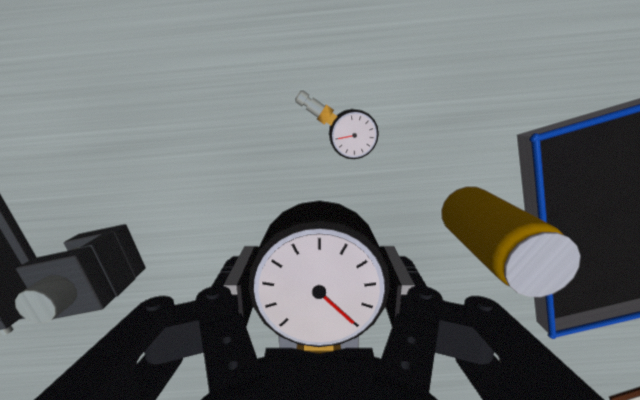

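>>> step_arm:
  increments:
    - [0,0.15,-0.1,0]
    - [0,0.4,-0.2,0]
    - [0,0.7,-0.2,0]
    - [0,1,-0.2,0]

```text
clock: 12.83
tcp_pos: [0.4182, 0.139, 0.1934]
orientation: [-0.0, 0.042, 0.999, -0.0]
contact_force: [0.9, -1.3, -2.6]
width: 0.708
```

>>> step_arm:
  increments:
    - [0,0.3,0,0]
    - [0,0.6,0,0]
    - [0,0.9,0,0]
    - [0,1,0,0]

```text
clock: 13.17
tcp_pos: [0.4261, 0.2407, 0.1925]
orientation: [-0.001, 0.04, 0.999, -0.0]
contact_force: [1.0, 0.6, -2.3]
width: 0.703
```

>>> step_arm:
  increments:
    - [0,0.3,0,-0.012]
    - [0,0.6,0,-0.024]
    - [0,0.85,0,-0.036]
    - [0,1,0,-0.048]
    - [0,1,0,-0.048]
    - [0,1,0,-0.048]

```text
clock: 13.67
tcp_pos: [0.4345, 0.3375, 0.1926]
orientation: [-0.001, -0.109, 0.994, -0.001]
contact_force: [-1.0, -0.5, -2.4]
width: 0.708
```

```bash
python3 - <<'E'
from h import *
plan([.4411,.3457,.1],97.6+5)
t=manip.camera("top");cv2.imwrite("pics/t14.png",t)
w=manip.camera("wrist");cv2.imwrite("pics/w14.png",w)
p=manip.camera_params("wrist"); import pickle; pickle.dump(p,open("w14.pkl","wb"))
print([proj("wrist",X,p).round(0).tolist() for X in [(.3796,.2355,.027),(.6004,.2847,.027),(.5611,.4688,.027),(.3403,.4196,.027)]])
E
```

```text
shift/0.1 [-0.085   0.0669  0.9255] turn/360 -0.0001 tcp [0.4345 0.3375 0.1926] clock 13.67
[[223.0, 106.0], [242.0, 313.0], [407.0, 314.0], [428.0, 108.0]]
```

View pics/w14.png

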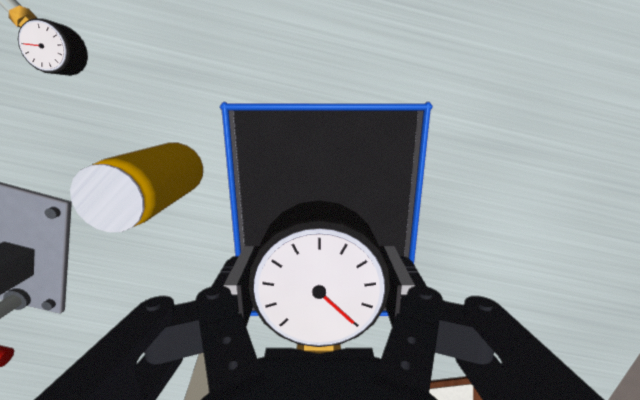

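>>> step_arm:
  increments:
    - [-0.085,0.067,0.2,0]
    - [-0.085,0.067,0.45,0]
    - [-0.085,0.067,0.7,0]
    - [-0.085,0.067,0.92,0]
    - [-0.085,0.067,0.92,0]

```text
clock: 14.18
tcp_pos: [0.4401, 0.3438, 0.098]
orientation: [-0.003, -0.108, 0.994, -0.001]
contact_force: [-0.2, -1.2, -3.4]
width: 0.711
```

>>> step_arm:
  increments:
    - [0,0,0.1,0]
    - [0,0,0.2,0]
    - [0,0,0.3,0]
    - [0,0,0.4,0]
    - [0,0,0.5,0]
    - [0,0,0.55,0]
    - [0,0,0.6,0]
    - [0,0,0.65,0]
    - [0,0,0.65,0]
    - [0,0,0.65,0]

```text
clock: 15.02
tcp_pos: [0.4417, 0.3458, 0.0373]
orientation: [-0.0, -0.109, 0.994, -0.0]
contact_force: [-0.3, -0.1, -2.6]
width: 0.707
```

```bash
python3 - <<'E'
from h import *
plan([.4411,.3457,.0245],97.6+5)
o,R=tool();print(o["contact_force"],R[:,2])
s=manip.camera("side");cv2.imwrite("pics/s15.png",cv2.resize(s[100:250,150:350],(800,600),interpolation=cv2.INTER_CUBIC))
cv2.imwrite("pics/w15.png",manip.camera("wrist"))
E
```

```text
shift/0.1 [6.300e-03 1.000e-04 1.277e-01] turn/360 -0.0001 tcp [0.4417 0.3458 0.0373] clock 15.02
[-0.25230981 -0.10903725 -2.64617975] [-1.07391463e-04 -1.59136092e-04 -9.99999982e-01]
```

View pics/s15.png

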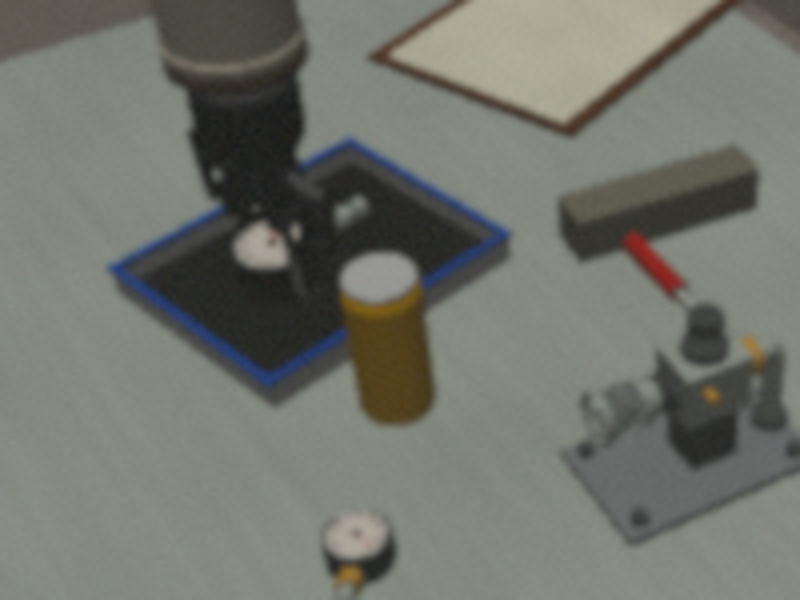

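View pics/w15.png

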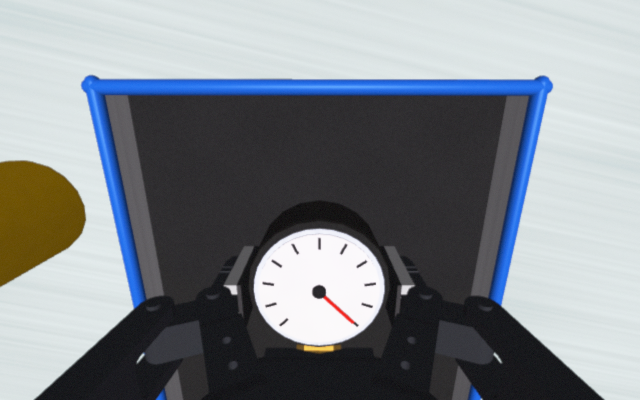

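>>> step_arm:
  increments:
    - [0,0,0.02,0]
    - [0,0,0.04,0]
    - [0,0,0.06,0]
    - [0,0,0.08,0]
    - [0,0,0.09,0]
    - [0,0,0.1,0]
    - [0,0,0.1,0]

```text
clock: 15.7
tcp_pos: [0.4425, 0.346, 0.0284]
orientation: [0.001, -0.109, 0.994, 0.0]
contact_force: [-0.8, -2.4, 13.3]
width: 0.712
```

>>> step_arm:
  increments:
    - [0,0,0.005,0]
    - [0,0,0.01,0]
    - [0,0,0.015,0]
    - [0,0,0.015,0]

```text
clock: 16.03
tcp_pos: [0.4429, 0.3462, 0.0278]
orientation: [0.002, -0.109, 0.994, 0.0]
contact_force: [-1.5, -5.5, 25.0]
width: 0.707
```

```bash
python3 - <<'E'
from h import *
o,R=tool()
for h in (.009,.013,.017,.022): print(h,[proj("wrist",o["tcp_pos"]+R@[.011,y,h]).round(1).tolist() for y in (-.031,.031)])
w=manip.camera("wrist");cv2.imwrite("pics/w16.png",w)
a=cv2.imread("pics/w15.png"); 
cv2.imwrite("pics/w16c.png",np.vstack([cv2.resize(x[190:360,200:440],(424,300),interpolation=cv2.INTER_CUBIC) for x in (a,w)]))
def dial(im):
    g=cv2.cvtColor(im,cv2.COLOR_BGR2GRAY)[200:360,240:400]; m=(g>150).astype(np.uint8); n,l,st,c=cv2.connectedComponentsWithStats(m); i=1+np.argmax(st[1:,4]); e=cv2.fitEllipse(cv2.convexHull(np.argwhere(l==i)[:,::-1].astype(np.int32))); print(np.round(e[0],2),np.round(e[1],2),e[2])
for f in (11,13,15,16): dial(cv2.imread(f"pics/w{f}.png"))
# expected dial pixel/aspect given centre dz below TCP
E
```

```text
0.009 [[252.8, 248.9], [381.7, 248.8]]
0.013 [[254.4, 245.1], [380.1, 245.1]]
0.017 [[256.0, 241.6], [378.5, 241.5]]
0.022 [[257.9, 237.4], [376.7, 237.3]]
[78.64 86.75] [114.55 128.95] 89.75545501708984
[78.63 86.6 ] [114.88 129.21] 89.81742858886719
[78.69 86.66] [116.5  130.54] 90.24169158935547
[78.62 88.72] [116.2  130.29] 89.67640686035156
```

View pics/w16c.png

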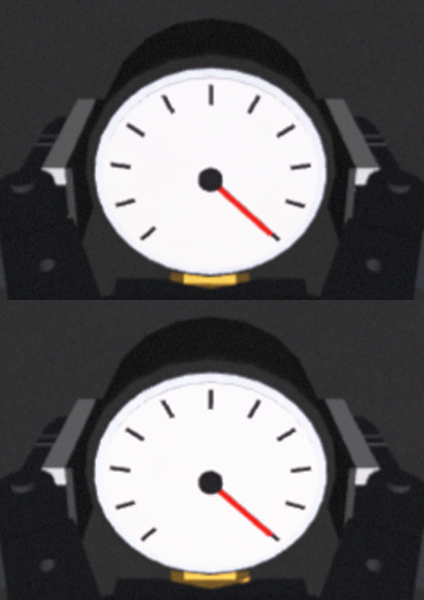

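>>> step_arm:
  increments:
    - [0,0,0,0]
    - [0,0,0,0]
    - [0,0,0,0]
    - [0,0,0,0]
    - [0,0,0,0]
    - [0,0,0,0]
  claw: -1

```text
clock: 16.58
tcp_pos: [0.4416, 0.3458, 0.0256]
orientation: [-0.0, -0.109, 0.994, -0.0]
contact_force: [-0.1, 0.3, 0.1]
width: 0.999
```

```bash
python3 - <<'E'
from h import *
o,R=tool();print(o["tcp_pos"],o["contact_force"],o["width"])
cv2.imwrite("pics/w17.png",manip.camera("wrist"))
E
```

```text
[0.44162568 0.34576268 0.02561883] [-0.13067969  0.27956202  0.11975795] 0.9992026790229203
```

View pics/w17.png

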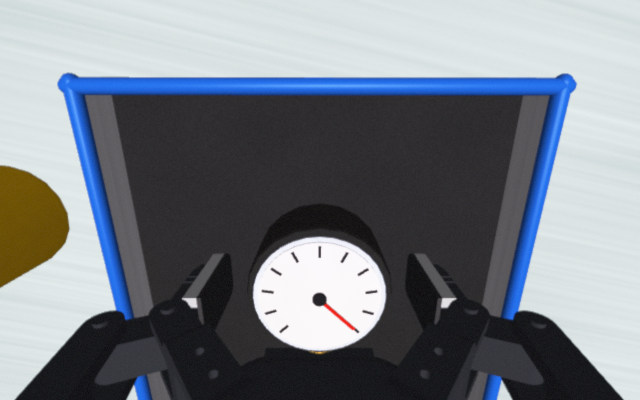

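Released and centred between the jaws. Lift straight up and away.

>>> step_arm:
  increments:
    - [0,0,-0.1,0]
    - [0,0,-0.3,0]
    - [0,0,-0.6,0]
    - [0,0,-0.9,0]
    - [0,0,-1,0]

```text
clock: 17.05
tcp_pos: [0.4428, 0.3465, 0.1308]
orientation: [0.002, -0.109, 0.994, 0.001]
contact_force: [-0.7, 0.2, 1.1]
width: 1.002
```

>>> step_arm:
  increments:
    - [0.1,0,-0.3,0]
    - [0.3,0,-0.6,0]
    - [0.6,0,-0.9,0]
    - [0.9,0,-1,0]
    - [1,0,-1,0]
    - [1,0,-1,0]

```text
clock: 17.55
tcp_pos: [0.3425, 0.324, 0.2272]
orientation: [0.001, -0.11, 0.994, 0.001]
contact_force: [0.5, 0.8, -1.2]
width: 0.997
```

```bash
python3 - <<'E'
from h import *
o,R=tool();print(o["tcp_pos"],o["contact_force"],o["width"],o["clock"])
w=manip.camera("wrist");cv2.imwrite("pics/w18.png",w)
t=manip.camera("top");cv2.imwrite("pics/t18.png",t)
s=manip.camera("side");cv2.imwrite("pics/s18.png",cv2.resize(s[100:250,150:350],(800,600),interpolation=cv2.INTER_CUBIC))
E
```

```text
[0.34254037 0.32396776 0.2272028 ] [ 0.51884095  0.80938502 -1.15195334] 0.9974180658172125 17.55
```

View pics/w18.png

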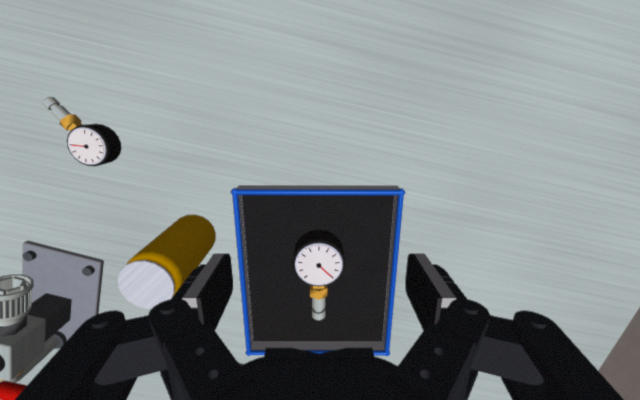

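View pics/s18.png

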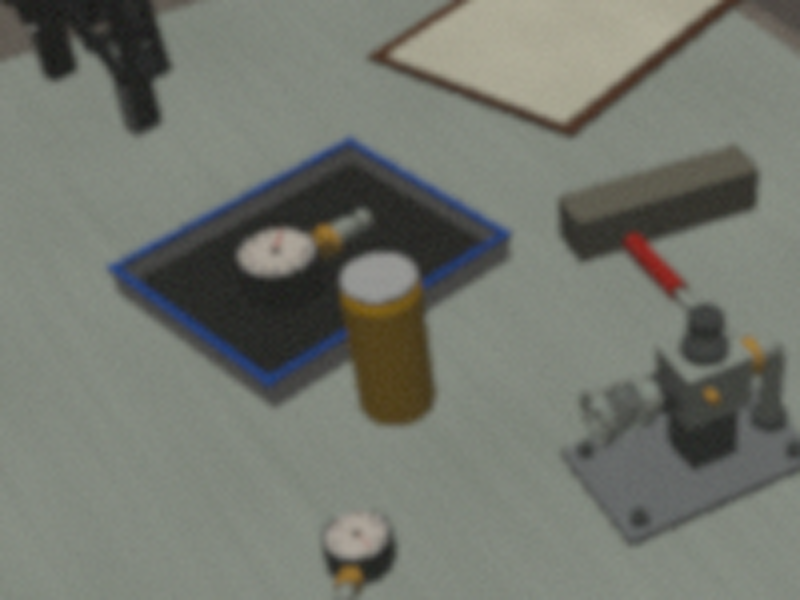

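View pics/t18.png

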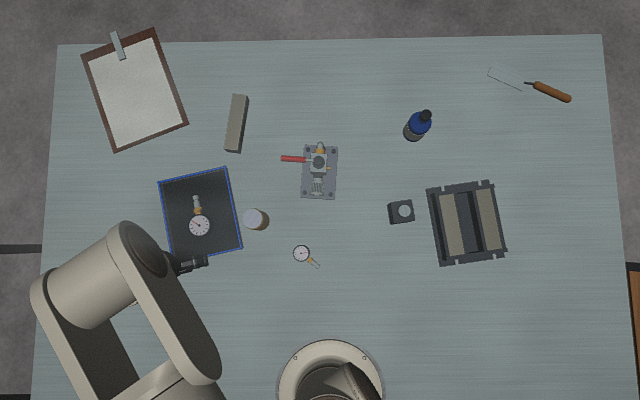

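```bash
python3 - <<'E'
from h import *
C=np.array([.4704,.3522]); y=np.radians(12.6); A=np.array([np.cos(y),np.sin(y)]);B=np.array([-A[1],A[0]])
for n,q in (("top",(199.3,225.3)),("wrist",(318.5,264))):
    d=ray(n,q,.039)[:2]-C; print(n,d@A,d@B)
a=cv2.imread("pics/top0.png");b=cv2.imread("pics/t18.png")
cv2.imwrite("pics/cmp.png",np.hstack([cv2.resize(x[140:215,285:345],(384,480),interpolation=cv2.INTER_CUBIC) for x in (a,b)]))
f=lambda n: manip.camera_params(n)
q=[(281,159),(305,159)]
P=[ray("top",v,.122) for v in q]; print("lever",[instand(v).round(4) for v in P],np.arctan2(*(instand(P[0])-instand(P[1]))[::-1]))
E
```

```text
top -0.03293304642031539 0.00036749823307825744
wrist -0.029823985123705352 0.0005093769250225033
lever [array([-0.0056,  0.0921]), array([-0.0012,  0.0317])] 1.643497911801981
```

View pics/cmp.png

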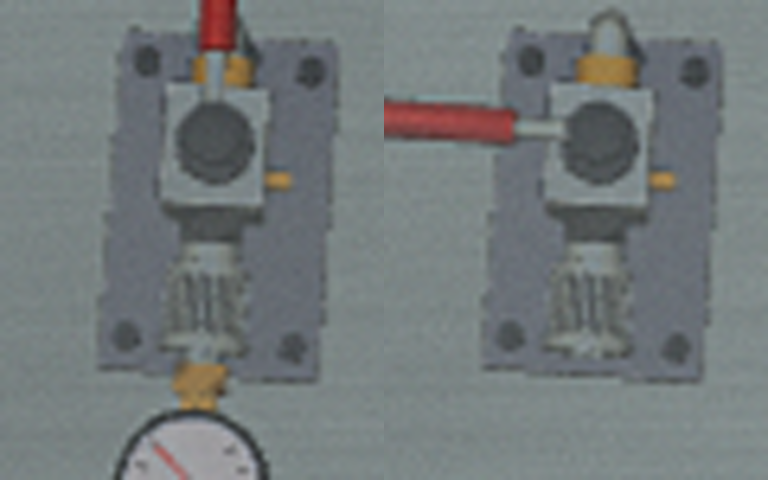

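The before/after crops show the sleeve in the same forward position (rim at about row 348 in both) and the cock square across. The gauge lies about 31 mm off the mat's centre in x and under 1 mm in y. Handing in.

```bash
python3 -c "
from plant import manip
print(manip.finish_job())"
```

```text
the job is handed in; nothing more can be done
None
```

The job is handed in at about 17.6 s on the clock. The gauge is off the test point and lying dial up on the mat in the blue-edged tray; no verdict was reported.

**What I did:**
- **Cock:** I swept the red lever round with closed fingers until it met its stop, which showed as about 19 N.
- **Coupling:** I gripped the sleeve and drew it back to its stop, where the push reached about 20 N. The gauge popped out about 5 mm.
- **Gauge:** I gripped it across the body, pulled it straight out, carried it over the tin and set it down.

**Last checks:**
- **Gauge position:** It lies about 30 mm (x) and under 1 mm (y) from the mat's centre, clear of the rim. I judged it flat by eye and did not measure its tilt.
- **Cock:** It is shut. A close wrist view gave 1.57 rad. The final, coarse top-view estimate read 1.64, slightly past the stop, which I put down to pixel error.
- **Sleeve:** It stands in its original forward position in the before and after pictures.
- **Bystanders:** The jig, tin, oil bottle and prism look unmoved in the top view.
- **Robot:** The arm is clear of everything with the jaws open.

**One disagreement:** The gauge met the mat about 4 mm earlier than I calculated. It was probably sitting lower or slightly tilted in the jaws. The set-down force reached about 25 N, under the 40 N limit.

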